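# Pack the cleaned filter-rig parts into the carrier tray

### The arm

A 7-joint arm with a two-finger parallel gripper is mounted at the origin on the work surface. World frame = base frame: x ahead of the robot, y to its left, z up, the work surface at z = 0. Lengths are in m, angles in rad, forces in N, time in s.
With the tool pointing down it reaches from about 0.4 to 0.9 m from the base axis. Payload 5.5 kg.
Tool frame: the origin (TCP) lies midway between the tips of the shut fingers; the grasp point (between the pads) lies 19 mm behind it; z points along the fingers, y is the line along which they close (so a half turn about z gives the same grasp; the last joint's range is limited). The gripper opens to 92 mm and grips with 3 to 60 N. Pads are 19 mm wide; open, the fingers measure 130 mm over their backs; the gripper's body (75 mm by 190 mm) begins 47 mm behind the grasp point.
Start: joints at [1.527, 0.501, -0.427, 1.55, 0.221, 1.138, -0.21], TCP at [0.196, -0.62, 0.227] pointing down, gripper open.
Joint ranges: [-2.88, 2.88], [-0.31, 2.03], [-1.54, 1.56], [0.2, 2.42], [-1.41, 4.55], [0.19, 2.02], [-2.57, 2.57]. Speed limits (rad/s): [2.57, 2.57, 3.14, 3.14, 3.14, 3.14, 3.14].

### API

Orientations are given as a unit quaternion [x, y, z, w].
In Python, from plant import manip gives the robot as it stands. The module is installed in compiled form; this text tells all that it offers.
- The arm moves only by the tool servo_tool, never from a script. Its argument "motion" is one flat list of numbers, 4 for each row, row after row: the shift along the world's x, y, z normalised to -1 to 1, where 1 is 120 mm, then the turn about the world's z normalised to -1 to 1, where 1 is 360 degrees. A call has 1 to 10 rows; each row is the pose to reach, as a shift and turn from the pose commanded when the call began, turning the shorter way round; what a row does not reach only later rows make up. A row lasts 1/8 s, in which the tool goes at most 62.5 mm and 10.7 degrees, less where a joint would pass 70% of its speed; a pose out of reach is approached as far as the arm can. A call with a number of a shift or a turn outside -1 to 1 is refused whole. A call with a gripper value outside its range is refused whole. "jaw" is the opening, from 0 (shut) to 1 (fully open), set as the call begins (left out, the last holds). The fingers move at their own pace and stop on an object; the grip force is fixed at half the most. Time passes only in rows, so rows that repeat a pose let the fingers close. It gives the time, the measured TCP pose, the force, the opening and the grip force at its end, in the units of the state.
- manip.get_obs(): the state, without advancing time (a new reading comes with each control period).
- manip.snapshot(name): name is "side" or "top" or "wrist"; returns a dict with "image" (480x640x3 uint8, blue, green, red), "mtx" (3x3 intrinsics, pixels), "rvec" (rotation vector, rad) and "tvec" (3), from world to camera coordinates, as OpenCV has them; the wrist camera has in their place "T_tool_cam" (4x4, takes a point from camera to tool coordinates, whose origin is the TCP and whose axes are the flange's). Camera axes: x right, y down, z forward; pixel columns grow to the right and rows downward; lengths in m; the calibration is good to about 2 mm. A picture is of the moment at which its call begins: read the wrist's pose just before it. There is no depth.
- manip.finish_job(): hands the job in; it is judged then, once.
Trained networks look in a picture, given as the dict that the camera call returned (one of the last four; its "shot" number tells which), for a name from the list of things; names that differ only in an ending like _2 or _b are one class to them, and where a whole thing is asked for, a point or a joint stands for the part that bears it (a point fixed in the world has none). Each returns a list of dicts, best first, with "score" (0 to 1); they miss things now and then, are a little off and sometimes report something else, mostly with a low value. They report only what shows in the picture. A call takes as long as a camera call. They do not tell look-alikes from the thing itself.
- manip.outline_of(picture, thing): "mask" (480x640 bool, what is visible of it) and "extent" ([centre column, centre row, width, height] in pixels, round what is visible of it).
The state is a dict: "time": time; "q": joint angles; "qvel": joint speeds; "effort": joint torques, N m; "eef_pos": TCP position; "tool_rot": TCP orientation; "wrist_force": force on the tool from outside, world axes, zero at the start; "torque": the same for the moment, N m; "opening": opening from 0.0 (shut) to 1.0 (fully open); "grasp_force": force on a finger pad.
Only numpy, scipy, OpenCV 4.12 (cv2) and the standard library are available. Lean on these libraries where they do the work, as an engineer would, in place of code of your own. Each camera call takes 0.05 s, during which the arm holds its last target. There are 200 camera calls.

### The job

Gather the four parts of the filter rig into the white carrier tray, each fully down in the nest made for it: the straight spool upright over the post, the hose-barb adapter on its flange in the round well, the valve knob up lying along the wide trough, and the filter cassette on its long edge down in the narrow slot, each about in the middle of its nest. Leave the look-alikes, the tapered reducer and the hexagon threaded adapter, standing where they are on the bench, and let go of everything.

Things in the scene. Friction and masses are not known exactly. Their poses are not given: they have to be found in the camera images.
- spool: Straight stainless pipe spool standing on end: 70 mm high, open tube 38 mm outside with an equal flange 50.5 mm in diameter and 8 mm thick at each end, clear bore 34 mm right through. Loose, about 0.25 kg. Origin: centre of its underside, z up along its axis. Can be gripped across the top flange (62 to 70 mm up).
- barb: Stainless hose-barb adapter standing on its flange: flange 50.5 mm in diameter, 7 mm thick, below; a slender round stem 20 to 23 mm in diameter with three saw-tooth ridges above it, 70 mm high in all. Loose, about 0.2 kg. Origin: centre of the underside, z up along its axis. Can be gripped by the stem (grips as 21 mm wide).
- valve: Stainless diaphragm valve on its flat foot: 100 mm long (own x) over two end flanges of 50.5 mm diameter, square bonnet 46 mm wide (50 to 58 mm up), black oblong knob 42 (x) by 34 mm (y), 64 to 95 mm up, fixed: grip it across the 34 mm. Loose, 0.45 kg; x starts within 0.45 rad of world x. Same end for end. Origin: centre of the underside, z up.
- cassette: White flat filter cassette standing on its long edge: 84 mm long along its own x, 15 mm thick along y, 75 mm high, plain slab. Loose, about 0.11 kg; starts with its x within 0.45 rad of the world x. Origin: centre of the underside, z up. Turned end for end it is the same. Can be gripped across its thickness near the top.
- reducer: Look-alike that stays on the bench: stainless tapered reducer, 64 mm high, flange 50.5 mm in diameter below, tapering to a small flange of 34 mm at the top. Loose. Origin: centre of the underside, z up.
- hexadapter: Look-alike that stays on the bench: stainless threaded adapter, 58 mm high, flange 50.5 mm in diameter below, a hexagon nut 36 mm across flats (12 to 30 mm up) and a threaded stem 20 mm in diameter on top. Loose. Origin: centre of the underside, z up.
- nest_post: Nest with one upright central post, for the spool: post 14 mm in diameter, top 40 mm above the origin. Fixed nest, light grey base 104 mm square, dark grey features, one of four 2 x 2 (110 mm pitch) in the white tray (22 mm high), shuffled. Origin: centre of its underside, 6 mm over the bench; floor 6 mm over the origin.
- nest_well: The nest with a round well, for the hose-barb adapter: a circular wall 72 mm inside, 88 mm outside, its rim 18 mm above the origin. Fixed nest, light grey base 104 mm square, dark grey features, one of four 2 x 2 (110 mm pitch) in the white tray (22 mm high), shuffled. Origin: centre of its underside, 6 mm over the bench; floor 6 mm over the origin.
- nest_trough: Nest with a wide straight trough, for the valve: two rails along its x, 100 mm long, 8 thick, 72 mm apart inside, tops 24 mm above the origin, ends open. Fixed nest, light grey base 104 mm square, dark grey features, one of four 2 x 2 (110 mm pitch) in the white tray (22 mm high), shuffled. Origin: centre of its underside, 6 mm over the bench; floor 6 mm over the origin.
- nest_slot: Nest with a narrow slot, for the cassette: two thick rails 90 mm long along its x, slot 22 mm wide with sloping lips widening to 42 mm; tops 42 mm above the origin, ends open. Fixed nest, light grey base 104 mm square, dark grey features, one of four 2 x 2 (110 mm pitch) in the white tray (22 mm high), shuffled. Origin: centre of its underside, 6 mm over the bench; floor 6 mm over the origin.
Mind the look-alikes: they are no part of the job. Leave any green look-alike of the valve alone. Leave any red look-alike of the cassette alone.

How it is judged:
By the outcome, as a careful person would: the job done as asked, in the order asked, and still so for the second after the job is handed in, with the robot touching nothing.
It also fails if it takes over 109 s, if anything falls off the work surface, if the arm or the gripper's body presses on something with over 40 N, if the wrist force passes 120 N, or if a joint passes its speed limit or range.

## Working session

There is one attempt and no reset: what is moved stays moved. The work goes in short steps, Python scripts to look and compute and a tool call to move; the robot and the scene stay as the last step left them, time stands still between calls to the robot, and variables do not carry over. Pictures are saved under pics/ and viewed, at most 14 in all, crops included, and the job is handed in when it is done.

Besides the shell and the picture viewer there is one more tool, called after "Call:" in YAML: its name, and indented under it one key for each argument. servo_tool: Moves the arm, as the interface text tells. Its arguments: {"type":"object","properties":{"motion":{"type":"array"},"jaw":{"type":"number"}},"required":["motion"]}

```bash
mkdir -p pics
cat > h.py <<'E'
import numpy as np, cv2
from plant import manip
def ray(p,uv):
    R=cv2.Rodrigues(np.array(p["rvec"],float))[0]; t=np.array(p["tvec"],float).ravel()
    d=R.T@np.linalg.inv(p["mtx"])@np.array([uv[0],uv[1],1.]); return -R.T@t,d
def atz(p,uv,z):
    c,d=ray(p,uv); return c+d*(z-c[2])/d[2]
def proj(p,X):
    return cv2.projectPoints(np.array(X,float).reshape(-1,3),np.array(p["rvec"],float),np.array(p["tvec"],float),np.array(p["mtx"],float),None)[0].reshape(-1,2)
E
python3 - <<'E'
from h import *
np.set_printoptions(precision=3,suppress=True)
o=manip.get_obs(); print(o["time"],o["eef_pos"],o["tool_rot"])
for n in("top","side"):
    p=manip.snapshot(n); cv2.imwrite(f"pics/{n}0.png",p["image"]); print(n,ray(p,(320,240)))
    for t in "spool barb valve cassette reducer hexadapter nest_post nest_well nest_trough nest_slot".split():
        for r in manip.outline_of(p,t)[:3]:
            e=r["extent"]; print(t,round(r["score"],2),np.round(e),atz(p,e[:2],0.03))
E
```

```text
0.0 [ 0.196 -0.619  0.226] [ 0.988  0.153 -0.    -0.001]
top (array([ 0.407, -0.008,  1.08 ]), array([ 0.082,  0.001, -0.997]))
spool 0.8 [466. 220.  32.  26.] [ 0.54  -0.301  0.03 ]
barb 0.9 [409. 277.  27.  29.] [ 0.423 -0.187  0.03 ]
valve 0.96 [358. 273.  30.  54.] [ 0.429 -0.085  0.03 ]
valve 0.94 [436. 338.  57.  53.] [ 0.305 -0.239  0.03 ]
cassette 0.96 [276. 127.  28.  44.] [0.723 0.087 0.03 ]
cassette 0.55 [362. 219.  23.  43.] [ 0.537 -0.091  0.03 ]
reducer 0.87 [410. 221.  25.  26.] [ 0.535 -0.187  0.03 ]
hexadapter 0.88 [466. 174.  26.  24.] [ 0.634 -0.301  0.03 ]
nest_post 0.84 [210. 251.  56.  56.] [0.467 0.211 0.03 ]
nest_post 0.16 [410. 276.  24.  25.] [ 0.425 -0.188  0.03 ]
nest_well 0.63 [263. 257.  52.  57.] [0.458 0.105 0.03 ]
nest_trough 0.97 [215. 198.  54.  54.] [0.573 0.205 0.03 ]
side (array([ 0.297, -0.67 ,  0.591]), array([ 0.262,  0.751, -0.606]))
spool 0.72 [402. 377.  45.  65.] [ 0.542 -0.293  0.03 ]
spool 0.48 [275. 290.  75.  66.] [ 0.43  -0.073  0.03 ]
barb 0.97 [298. 346.  37.  50.] [ 0.428 -0.196  0.03 ]
valve 0.72 [275. 289.  72.  67.] [ 0.43 -0.07  0.03]
valve 0.67 [212. 396.  70.  95.] [ 0.3   -0.238  0.03 ]
valve 0.19 [267. 232.  66.  38.] [0.458 0.083 0.03 ]
cassette 0.97 [400. 199.  50.  43.] [0.733 0.1   0.03 ]
cassette 0.75 [341. 275.  56.  43.] [ 0.541 -0.074  0.03 ]
cassette 0.31 [369. 326.  35.  47.] [ 0.538 -0.193  0.03 ]
reducer 0.94 [368. 327.  40.  54.] [ 0.536 -0.195  0.03 ]
hexadapter 0.75 [470. 370.  37.  49.] [ 0.632 -0.312  0.03 ]
nest_post 0.63 [256. 204.  60.  38.] [0.461 0.178 0.03 ]
nest_well 0.73 [268. 232.  64.  38.] [0.458 0.081 0.03 ]
nest_slot 0.94 [322. 217.  66.  46.] [0.568 0.092 0.03 ]
nest_slot 0.49 [266. 233.  61.  35.] [0.455 0.08  0.03 ]
nest_slot 0.28 [307. 192.  52.  36.] [0.569 0.188 0.03 ]
```

View pics/top0.png

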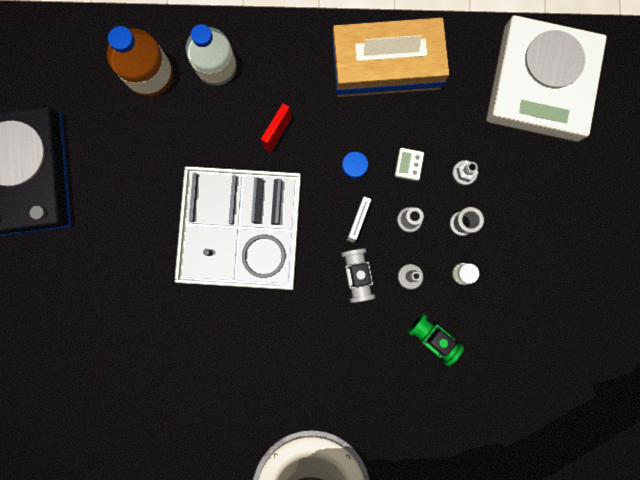

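View pics/side0.png

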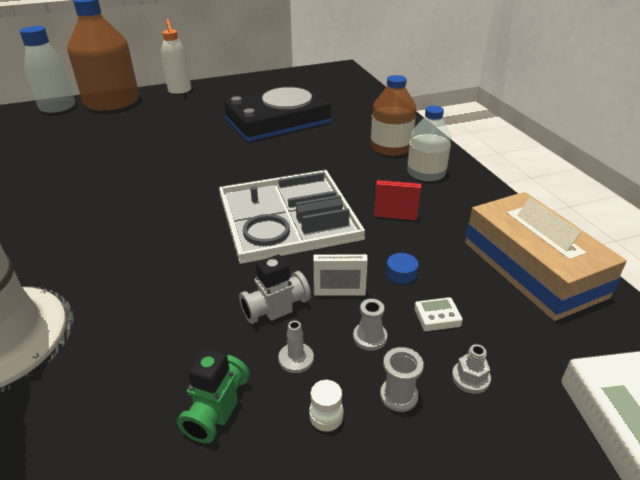

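Top view: tray with trough (215,198), slot (268,200), post (210,251) and well (263,257). The silver valve is at (358,275) and the white cassette at (359,219). Candidates:
- **Round parts:** the spool at (466,221) is a straight tube with two equal flanges, so it fits. The reducer at (410,219) tapers, the hexadapter at (466,173) has a nut, and there is a white jar at (466,273). The barb is at (410,277).
- **Valve and cassette look-alikes:** the green valve at (436,338) and red cassette at (276,127) are not the ones wanted.

I'll move above the parts for an enlarged wrist view.

Call:
servo_tool:
  motion: [0.59,0.9,0.7,-0.045,0.59,0.9,0.7,-0.045,0.59,0.9,0.7,-0.045]
  jaw: 1

```text
time: 1.48
eef_pos: [0.2703, -0.5096, 0.3133]
tool_rot: [1.0, 0.014, 0.001, 0.001]
wrist_force: [0.2, -0.2, 0.4]
opening: 0.998
grasp_force: 0.0
```

Call:
servo_tool:
  motion: [0.59,0.9,0.7,0,0.59,0.9,0.7,0,0.59,0.9,0.7,0]

```text
time: 1.85
eef_pos: [0.3401, -0.4018, 0.397]
tool_rot: [1.0, 0.014, 0.001, 0.001]
wrist_force: [-0.6, -0.4, 0.4]
opening: 1.003
grasp_force: 0.0
```

Call:
servo_tool:
  motion: [0.59,0.9,0,0,0.59,0.9,0,0,0.59,0.9,0,0]

```text
time: 2.22
eef_pos: [0.4111, -0.2916, 0.3947]
tool_rot: [1.0, 0.016, 0.0, -0.0]
wrist_force: [-0.1, -0.4, 0.3]
opening: 1.0
grasp_force: 0.0
```

Call:
servo_tool:
  motion: [0.4,0.9,0,0,0.4,0.9,0,0,0.4,0.9,0,0,0.4,0.9,0,0]

```text
time: 2.72
eef_pos: [0.4559, -0.1898, 0.3942]
tool_rot: [1.0, 0.011, -0.001, 0.0]
wrist_force: [-0.1, 0.1, 0.6]
opening: 0.999
grasp_force: 0.0
```

```bash
cat >> h.py <<'E'
from scipy.spatial.transform import Rotation as Ro
from scipy.optimize import minimize
def wrist():
    o=manip.get_obs(); p=manip.snapshot("wrist")
    T=np.eye(4); T[:3,:3]=Ro.from_quat(o["tool_rot"]).as_matrix(); T[:3,3]=o["eef_pos"]
    W=np.linalg.inv(T@np.array(p["T_tool_cam"])); p["rvec"]=cv2.Rodrigues(W[:3,:3])[0]; p["tvec"]=W[:3,3]; return p
E
python3 - <<'E'
from h import *
np.set_printoptions(precision=3,suppress=True)
p=wrist(); o=manip.get_obs(); print(o["time"],o["eef_pos"],o["tool_rot"],p["T_tool_cam"],p["mtx"])
cv2.imwrite("pics/w1.png",p["image"])
for t in "spool barb valve cassette reducer hexadapter".split():
    for r in manip.outline_of(p,t)[:3]:
        e=r["extent"]; print(t,round(r["score"],2),np.round(e),atz(p,e[:2],0.03))
E
```

```text
2.775 [ 0.456 -0.19   0.394] [ 1.     0.01  -0.001  0.   ] [[ 0.001 -0.969 -0.247  0.066]
 [ 1.     0.001  0.001  0.   ]
 [-0.    -0.247  0.969 -0.159]
 [ 0.     0.     0.     1.   ]] [[406.955   0.    319.387]
 [  0.    406.955 244.834]
 [  0.      0.      1.   ]]
barb 0.73 [323. 215.  32.  38.] [ 0.428 -0.196  0.03 ]
valve 0.86 [239. 215.  59.  85.] [ 0.426 -0.086  0.03 ]
valve 0.55 [350. 292.  70.  43.] [ 0.323 -0.236  0.03 ]
cassette 0.96 [232. 127.  41.  78.] [ 0.535 -0.08   0.03 ]
reducer 0.61 [321. 122.  34.  45.] [ 0.544 -0.191  0.03 ]
reducer 0.61 [ 97. 184.  80.  79.] [0.462 0.094 0.03 ]
hexadapter 0.89 [419.  44.  42.  45.] [ 0.635 -0.304  0.03 ]
```

View pics/w1.png

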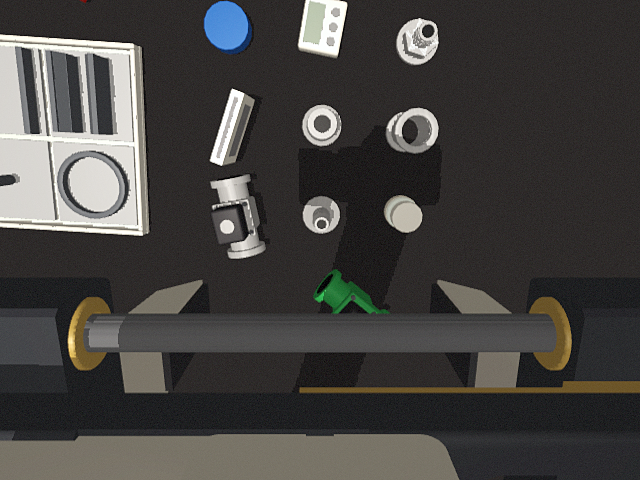

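Wrist view: spool (413,130) with an open equal-flanged bore, reducer (321,125), barb (321,215), jar (403,213), hexadapter (418,40), silver valve (238,215) and white cassette (233,127). These match the candidates named above. Next I fit the poses by silhouette over the three views.

```bash
cat >> h.py <<'E'
A=np.linspace(0,2*np.pi,40)
def cyl(r,z0,z1,r1=None): return np.array([[q*np.cos(a),q*np.sin(a),z] for q,z in((r,z0),(r if r1 is None else r1,z1)) for a in A])
def xcyl(r,x0,x1,z): return np.array([[x,r*np.cos(a),z+r*np.sin(a)] for x in(x0,x1) for a in A])
def box(x,y,z0,z1): return np.array([[i*x/2,j*y/2,z] for i in(-1,1) for j in(-1,1) for z in(z0,z1)])
M=dict(spool=[cyl(.02525,0,.008),cyl(.019,0,.07),cyl(.02525,.062,.07)],
 barb=[cyl(.02525,0,.007),cyl(.0108,0,.07)],
 valve=[xcyl(.02525,-.05,-.043,.02525),xcyl(.02525,.043,.05,.02525),xcyl(.019,-.05,.05,.02525),box(.046,.046,.02,.058),box(.042,.034,.064,.095),cyl(.012,.05,.07)],
 cassette=[box(.084,.015,0,.075)],
 reducer=[cyl(.02525,0,.008),cyl(.02,.008,.058,.0145),cyl(.017,.056,.064)])
def sil(p,name,x,y,yaw,z=0):
    m=np.zeros((960,1280),np.uint8); R=Ro.from_euler("z",yaw).as_matrix()
    for V in M[name]:
        h=cv2.convexHull((proj(p,V@R.T+[x,y,z])*2).astype(np.float32)); cv2.fillConvexPoly(m,np.round(h*16).astype(np.int32),1,shift=4)
    return m
def fit(pms,name,g,yawed,z=0):
    big=[(p,cv2.resize(m.astype(np.uint8),(1280,960),interpolation=0)) for p,m in pms]
    def c(v):
        s=0
        for p,m in big:
            k=sil(p,name,v[0]/100,v[1]/100,v[2] if yawed else 0,z); s-=(k&m).sum()/max(1,(k|m).sum())
        return s/len(big)
    best=None
    for y in((-.4,-.2,0,.2,.4) if yawed else(0,)):
        r=minimize(c,[g[0]*100,g[1]*100,y],method="Nelder-Mead",options=dict(initial_simplex=np.array([[g[0]*100,g[1]*100,y]]*4)+np.vstack([np.zeros(3),np.diag([1.,1.,.15])]),xatol=.005,fatol=1e-4))
        if best is None or r.fun<best.fun: best=r
    return [best.x[0]/100,best.x[1]/100,best.x[2]*yawed,-best.fun]
def masks(p,name,g):
    for r in manip.outline_of(p,name):
        if r["score"]>.4 and np.hypot(*(atz(p,r["extent"][:2],.03)[:2]-g))<.04: return [(p,r["mask"])]
    return []
E
python3 - <<'E'
from h import *
np.set_printoptions(precision=4,suppress=True)
P={"top":manip.snapshot("top"),"side":manip.snapshot("side"),"wrist":wrist()}
for n,g in dict(spool=(.54,-.298),barb=(.425,-.192),valve=(.428,-.08),cassette=(.536,-.084),reducer=(.54,-.192)).items():
    L={k:masks(p,n,g) for k,p in P.items()}
    for k in L:
        if L[k]: print(n,k,np.array(fit(L[k],n,g,n in("valve","cassette"))))
    print(n,"ALL",np.array(fit(sum(L.values(),[]),n,g,n in("valve","cassette"))))
E
```

```text
spool side [ 0.5372 -0.299   0.      0.9453]
spool wrist [ 0.5353 -0.2994  0.      0.834 ]
spool ALL [ 0.536  -0.2995  0.      0.8801]
barb top [ 0.4203 -0.1932  0.      0.4731]
barb side [ 0.4257 -0.1916  0.      0.926 ]
barb wrist [ 0.4237 -0.194   0.      0.8943]
barb ALL [ 0.4249 -0.193   0.      0.7583]
valve top [ 0.425  -0.0849  0.2182  0.929 ]
valve side [ 0.4261 -0.085   0.1935  0.8887]
valve wrist [ 0.4239 -0.0859  0.2082  0.9447]
valve ALL [ 0.425  -0.0856  0.2096  0.9122]
cassette top [ 0.5346 -0.0837 -0.3425  0.9229]
cassette side [ 0.5368 -0.0807 -0.3462  0.9331]
cassette wrist [ 0.534  -0.0843 -0.3476  0.9402]
cassette ALL [ 0.5346 -0.0838 -0.3461  0.9276]
reducer side [ 0.5421 -0.1901  0.      0.93  ]
reducer wrist [ 0.5414 -0.1915  0.      0.9597]
reducer ALL [ 0.5418 -0.1912  0.      0.9352]
```

Call:
servo_tool:
  motion: [0.67,-0.91,-0.3,0,0.67,-0.91,-0.6,0,0.67,-0.91,-1,0]
  jaw: 1

```text
time: 4.35
eef_pos: [0.5374, -0.298, 0.2826]
tool_rot: [1.0, 0.01, 0.002, 0.001]
wrist_force: [-0.2, 0.4, 0.3]
opening: 1.002
grasp_force: 0.0
```

Call:
servo_tool:
  motion: [0,0,-0.5,0,0,0,-1,0,0,0,-1,0,0,0,-1,0]

```text
time: 4.85
eef_pos: [0.5369, -0.2947, 0.1651]
tool_rot: [1.0, 0.012, 0.001, 0.0]
wrist_force: [0.5, 0.0, 0.6]
opening: 0.998
grasp_force: 0.0
```

Call:
servo_tool:
  motion: [0,0,-0.4,0,0,0,-0.53,0,0,0,-0.53,0,0,0,-0.53,0]

```text
time: 5.35
eef_pos: [0.5369, -0.2949, 0.1016]
tool_rot: [1.0, 0.012, 0.001, 0.001]
wrist_force: [-0.4, -0.5, -1.1]
opening: 0.997
grasp_force: 0.0
```

Call:
servo_tool:
  motion: [0,-0.03,0,0,0,-0.03,-0.3,0,0,-0.03,-0.45,0,0,-0.03,-0.45,0,0,-0.03,-0.45,0]

```text
time: 5.98
eef_pos: [0.5361, -0.2981, 0.0461]
tool_rot: [1.0, 0.012, 0.001, 0.0]
wrist_force: [-0.4, -1.0, -0.2]
opening: 1.0
grasp_force: 0.0
```

Call:
servo_tool:
  motion: [0,0,0,0,0,0,0,0,0,0,0,0,0,0,0,0,0,0,0,0,0,0,0,0,0,0,0,0,0,0,0,0]
  jaw: 0.4

```text
time: 6.98
eef_pos: [0.5354, -0.2982, 0.0454]
tool_rot: [1.0, 0.012, 0.0, 0.0]
wrist_force: [-0.1, -0.9, 1.3]
opening: 0.531
grasp_force: 30.0
```

Call:
servo_tool:
  motion: [0,0,0.3,0,0,0,0.7,0,0,0,1,0]

```text
time: 7.35
eef_pos: [0.5353, -0.2975, 0.1664]
tool_rot: [1.0, 0.012, 0.0, -0.0]
wrist_force: [0.2, -0.2, -2.6]
opening: 0.524
grasp_force: 30.0
```

Call:
servo_tool:
  motion: [-0.1,0.4,0.5,0,-0.2,0.7,1,0,-0.2,1,1,0]

```text
time: 7.72
eef_pos: [0.5118, -0.1781, 0.2879]
tool_rot: [1.0, 0.011, 0.002, 0.001]
wrist_force: [0.3, 1.1, -2.0]
opening: 0.531
grasp_force: 30.0
```

Call:
servo_tool:
  motion: [-0.1,0.5,0,0,-0.2,1,0,0,-0.2,1,0,0]

```text
time: 8.1
eef_pos: [0.4858, -0.0516, 0.2853]
tool_rot: [1.0, 0.017, -0.0, -0.0]
wrist_force: [-0.0, -1.0, -2.4]
opening: 0.53
grasp_force: 30.0
```

Call:
servo_tool:
  motion: [-0.1,0.5,0,0,-0.2,1,0,0,-0.2,1,0,0]

```text
time: 8.48
eef_pos: [0.4618, 0.0671, 0.2854]
tool_rot: [1.0, 0.017, -0.0, -0.001]
wrist_force: [0.1, -0.4, -2.4]
opening: 0.528
grasp_force: 30.0
```

Call:
servo_tool:
  motion: [-0.1,0.5,0,0,-0.2,0.75,0,0,-0.2,0.75,0,0,-0.2,0.75,0,0]

```text
time: 8.98
eef_pos: [0.4397, 0.1504, 0.2849]
tool_rot: [1.0, 0.011, -0.0, 0.0]
wrist_force: [-0.5, -0.6, -3.0]
opening: 0.53
grasp_force: 30.0
```

Run:
```python
from h import *
np.set_printoptions(precision=4,suppress=True)
p=wrist(); o=manip.get_obs(); print(o["time"],o["eef_pos"],o["grasp_force"])
cv2.imwrite("pics/w2.png",p["image"])
for n,q in(("wrist",p),("top",manip.snapshot("top"))):
  for t in "nest_post nest_well nest_trough nest_slot".split():
    for r in manip.outline_of(q,t)[:2]:
        e=r["extent"]; print(n,t,round(r["score"],2),np.round(e),atz(q,e[:2],0.012))
```

```text
9.025 [0.4399 0.1501 0.2849] 29.999474721844308
wrist nest_post 0.56 [259. 179.  97. 102.] [0.4652 0.214  0.012 ]
wrist nest_post 0.22 [624. 225.  31.  46.] [ 0.4249 -0.1811  0.012 ]
wrist nest_well 0.74 [364. 186. 101. 105.] [0.4606 0.1027 0.012 ]
wrist nest_trough 0.92 [262.  64. 110. 118.] [0.577  0.2096 0.012 ]
wrist nest_trough 0.33 [258. 178.  96. 103.] [0.4661 0.2151 0.012 ]
wrist nest_slot 0.9 [374.  72. 112. 123.] [0.5726 0.0989 0.012 ]
top nest_post 0.68 [466. 172.  23.  28.] [ 0.6408 -0.3061  0.012 ]
top nest_post 0.48 [214. 245.  14.  42.] [0.4808 0.2074 0.012 ]
top nest_well 0.93 [268. 257.  45.  55.] [0.4582 0.0973 0.012 ]
top nest_well 0.67 [412. 218.  22.  24.] [ 0.544  -0.1938  0.012 ]
top nest_trough 0.85 [216. 199.  53.  50.] [0.5748 0.2072 0.012 ]
top nest_slot 0.65 [269. 203.  54.  53.] [0.5694 0.0984 0.012 ]
```

View pics/w2.png

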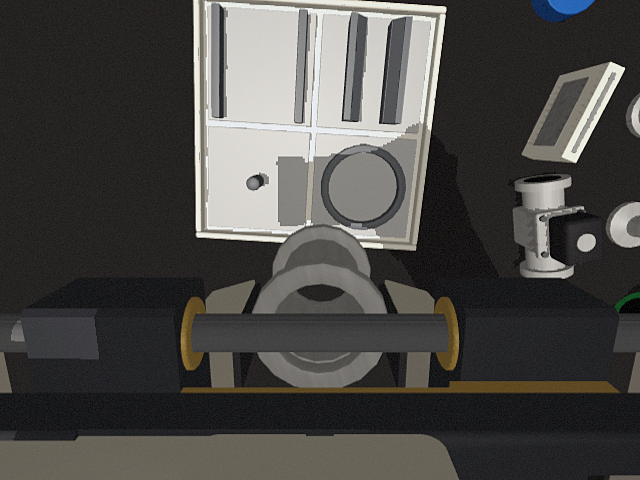

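```bash
cat > ov.py <<'E'
from h import *
def tray(c,th):
    R=Ro.from_euler("z",th).as_matrix(); L=[]
    t=lambda V,n:(np.array(V,float)@R.T)+R@np.array([n[0]*.055,n[1]*.055,0])+[c[0],c[1],.006]
    ring=lambda r,z:[[r*np.cos(a),r*np.sin(a),z] for a in A]
    rect=lambda x,y0,y1,z:[[-x,y0,z],[x,y0,z],[x,y1,z],[-x,y1,z],[-x,y0,z]]
    L+=[t(ring(.007,.04),(-1,1)),t(ring(.007,.006),(-1,1)),t(ring(.036,.018),(-1,-1)),t(ring(.044,.018),(-1,-1))]
    for s in(-1,1): L+=[t(rect(.05,s*.036,s*.044,.024),(1,1)),t(rect(.045,s*.021,s*.021,.042),(1,-1)),t(rect(.045,s*.011,s*.011,.006),(1,-1))]
    return L
def draw(p,c,th,fn,crop):
    im=cv2.resize(p["image"],None,fx=3,fy=3,interpolation=cv2.INTER_CUBIC)
    for V in tray(c,th): cv2.polylines(im,[np.round(proj(p,V)*3+1).astype(np.int32)],False,(0,0,255),1)
    x,y,w,h=[3*k for k in crop]; cv2.imwrite(fn,im[y:y+h,x:x+w])
E
python3 - <<'E'
from ov import *
draw(wrist(),(.5189,.1564),-.04,"pics/ov1.png",(190,0,260,200))
E
```

```text
(no output)
```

View pics/ov1.png

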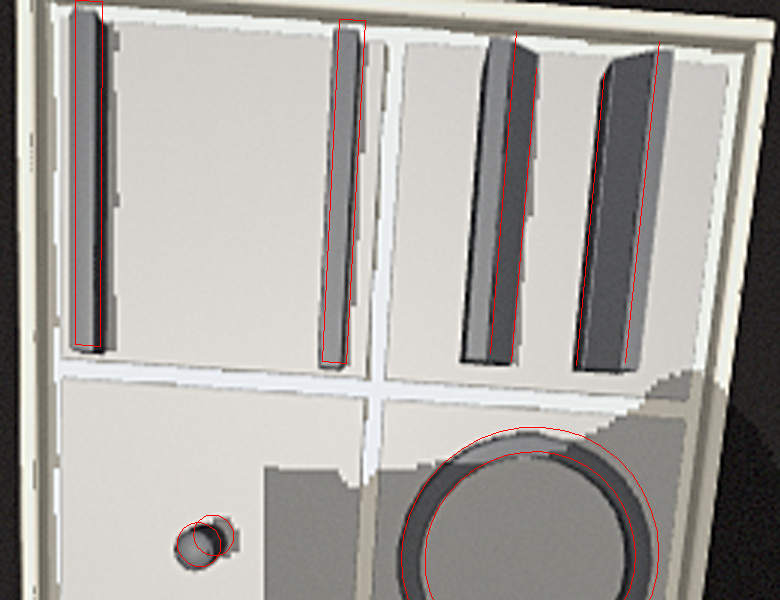

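Call:
servo_tool:
  motion: [0.1,0.25,-0.3,0,0.2,0.53,-0.6,0,0.2,0.53,-1,0,0.2,0.53,-1,0,0.2,0.53,-1,0]

```text
time: 10.15
eef_pos: [0.464, 0.2159, 0.1666]
tool_rot: [1.0, 0.012, 0.001, -0.0]
wrist_force: [-0.1, 0.8, -2.4]
opening: 0.531
grasp_force: 30.0
```

Call:
servo_tool:
  motion: [0,0,-0.3,0,0,0,-0.5,0,0,0,-0.5,0,0,0,-0.5,0]

```text
time: 10.65
eef_pos: [0.465, 0.2162, 0.1075]
tool_rot: [1.0, 0.012, 0.002, -0.001]
wrist_force: [0.2, 0.4, -2.3]
opening: 0.53
grasp_force: 30.0
```

Call:
servo_tool:
  motion: [0,-0.02,-0.1,0,0,-0.02,-0.2,0,0,-0.02,-0.3,0,0,-0.02,-0.38,0,0,-0.02,-0.41,0,0,-0.02,-0.41,0]

```text
time: 11.4
eef_pos: [0.4635, 0.213, 0.0571]
tool_rot: [1.0, 0.012, 0.0, 0.001]
wrist_force: [-3.4, -3.6, 14.2]
opening: 0.533
grasp_force: 30.0
```

Call:
servo_tool:
  motion: [0,0,0,0,0,0,0,0,0,0,0,0,0,0,0,0]
  jaw: 0.85

```text
time: 11.9
eef_pos: [0.4633, 0.2133, 0.0559]
tool_rot: [1.0, 0.012, -0.0, -0.0]
wrist_force: [-0.6, -0.8, -0.4]
opening: 0.841
grasp_force: 0.0
```

Call:
servo_tool:
  motion: [0,0,0.3,0,0,0,0.8,0,0,0,1,0]

```text
time: 12.28
eef_pos: [0.4646, 0.2144, 0.1791]
tool_rot: [1.0, 0.012, 0.002, -0.001]
wrist_force: [0.4, 0.1, -0.4]
opening: 0.851
grasp_force: 0.0
```

Call:
servo_tool:
  motion: [-0.1,-0.3,0.3,0,-0.2,-0.6,0.8,0,-0.2,-0.6,0.8,0,-0.2,-0.6,0.8,0]

```text
time: 12.78
eef_pos: [0.4397, 0.1408, 0.2724]
tool_rot: [1.0, 0.011, 0.001, 0.0]
wrist_force: [-0.1, -1.1, -0.7]
opening: 0.854
grasp_force: 0.0
```

Run:
```python
from h import *
np.set_printoptions(precision=4,suppress=True)
P={"top":manip.snapshot("top"),"side":manip.snapshot("side"),"wrist":wrist()}
n,g="spool",(.4644,.2138)
for k,p in P.items():
    m=masks(p,n,g)
    if m: print(n,k,np.array(fit(m,n,g,False,.012)))
cv2.imwrite("pics/w3.png",P["wrist"]["image"])
```

```text
spool side [0.4659 0.2143 0.     0.9325]
spool wrist [0.4637 0.2116 0.     0.8139]
```

View pics/w3.png

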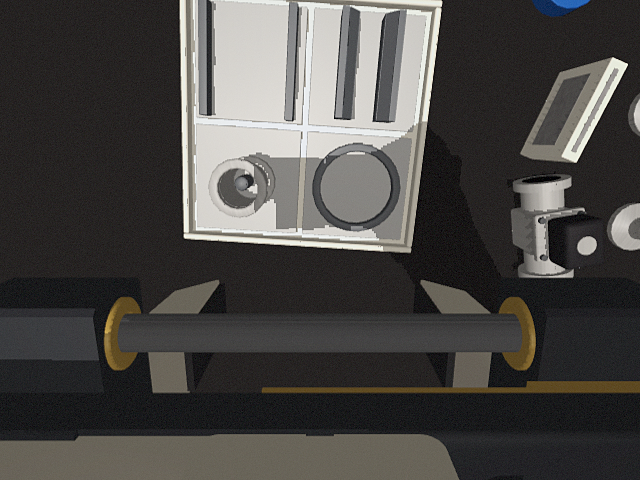

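Spool (240,185) is upright with the post inside its bore. Next is the barb.

Call:
servo_tool:
  motion: [-0.04,-0.5,0,0,-0.04,-0.93,0,0,-0.04,-0.93,0,0]
  jaw: 0.6

```text
time: 13.45
eef_pos: [0.4342, 0.0258, 0.2712]
tool_rot: [1.0, 0.009, -0.001, 0.0]
wrist_force: [0.1, 0.2, -0.7]
opening: 0.614
grasp_force: 0.0
```

Call:
servo_tool:
  motion: [-0.04,-0.5,0,0,-0.04,-0.93,0,0,-0.04,-0.93,0,0]

```text
time: 13.82
eef_pos: [0.4295, -0.0847, 0.2714]
tool_rot: [1.0, 0.009, -0.0, -0.0]
wrist_force: [-0.3, 1.0, 0.6]
opening: 0.596
grasp_force: 0.0
```

Call:
servo_tool:
  motion: [-0.04,-0.5,-0.2,0,-0.04,-0.93,-0.4,0,-0.04,-0.93,-0.6,0,-0.04,-0.93,-0.6,0]

```text
time: 14.32
eef_pos: [0.4242, -0.1911, 0.1982]
tool_rot: [1.0, 0.013, -0.002, -0.002]
wrist_force: [0.5, 1.0, 0.4]
opening: 0.597
grasp_force: 0.0
```

Call:
servo_tool:
  motion: [0,0,-0.4,0,0,0,-0.72,0,0,0,-0.72,0,0,0,-0.72,0]

```text
time: 14.82
eef_pos: [0.4267, -0.1928, 0.1154]
tool_rot: [1.0, 0.013, 0.001, 0.0]
wrist_force: [0.4, -0.1, 0.9]
opening: 0.6
grasp_force: 0.0
```

Call:
servo_tool:
  motion: [-0.02,0,-0.3,0,-0.02,0,-0.64,0,-0.02,0,-0.64,0,-0.02,0,-0.64,0]

```text
time: 15.32
eef_pos: [0.4244, -0.1939, 0.039]
tool_rot: [1.0, 0.012, 0.001, 0.001]
wrist_force: [-0.1, -0.2, 0.5]
opening: 0.6
grasp_force: 0.0
```

Call:
servo_tool:
  motion: [0,0,0,0,0,0,0,0,0,0,0,0,0,0,0,0,0,0,0,0,0,0,0,0,0,0,0,0]
  jaw: 0.1

```text
time: 16.2
eef_pos: [0.4226, -0.1935, 0.037]
tool_rot: [1.0, 0.012, 0.0, 0.0]
wrist_force: [-0.8, 0.3, 4.7]
opening: 0.22
grasp_force: 30.0
```

Call:
servo_tool:
  motion: [0,0,0.3,0,0,0,0.7,0,0,0,0.8,0,0,0,0.8,0]

```text
time: 16.7
eef_pos: [0.4224, -0.194, 0.1329]
tool_rot: [1.0, 0.012, 0.0, 0.0]
wrist_force: [-0.3, -0.5, -3.0]
opening: 0.222
grasp_force: 30.0
```

Call:
servo_tool:
  motion: [0,0,0.5,0,0.1,0.3,0.8,0,0.1,0.83,0.8,0,0.1,0.83,0.8,0]

```text
time: 17.2
eef_pos: [0.4336, -0.0891, 0.2276]
tool_rot: [1.0, 0.016, -0.001, -0.001]
wrist_force: [-0.1, -0.3, -2.9]
opening: 0.226
grasp_force: 30.0
```

Call:
servo_tool:
  motion: [0.1,0.4,0,0,0.1,0.83,0,0,0.1,0.83,0,0]

```text
time: 17.58
eef_pos: [0.4453, 0.0094, 0.2273]
tool_rot: [1.0, 0.016, -0.001, -0.001]
wrist_force: [0.4, -1.4, -3.5]
opening: 0.221
grasp_force: 30.0
```

Call:
servo_tool:
  motion: [0.1,0.4,0,0,0.1,0.83,0,0,0.1,0.83,0,0,0.1,0.83,0,0]

```text
time: 18.08
eef_pos: [0.4578, 0.1036, 0.2274]
tool_rot: [1.0, 0.012, -0.001, 0.0]
wrist_force: [0.4, -0.1, -3.3]
opening: 0.221
grasp_force: 30.0
```

Call:
servo_tool:
  motion: [0,0,-0.4,0,0,0,-0.8,0,0,0,-1,0,0,0,-1,0,0,0,-1,0]

```text
time: 18.7
eef_pos: [0.4592, 0.1043, 0.1094]
tool_rot: [1.0, 0.011, 0.0, 0.0]
wrist_force: [0.8, -0.2, -2.1]
opening: 0.221
grasp_force: 30.0
```

Call:
servo_tool:
  motion: [0,0,-0.2,0,0,0,-0.35,0,0,0,-0.45,0,0,0,-0.5,0,0,0,-0.5,0]

```text
time: 19.32
eef_pos: [0.4589, 0.1055, 0.049]
tool_rot: [1.0, 0.012, 0.0, -0.0]
wrist_force: [-0.3, 0.3, -2.8]
opening: 0.221
grasp_force: 30.0
```

Call:
servo_tool:
  motion: [0,0,0,0,0,0,0,0,0,0,0,0,0,0,0,0]
  jaw: 0.6

```text
time: 19.82
eef_pos: [0.4586, 0.1052, 0.049]
tool_rot: [1.0, 0.012, 0.0, 0.0]
wrist_force: [-0.9, 0.1, -0.3]
opening: 0.582
grasp_force: 0.0
```

Call:
servo_tool:
  motion: [0,0,0.3,0,0,0,0.8,0,0,0,1,0]

```text
time: 20.2
eef_pos: [0.46, 0.106, 0.1718]
tool_rot: [1.0, 0.012, 0.002, -0.0]
wrist_force: [0.6, -1.5, -0.4]
opening: 0.601
grasp_force: 0.0
```

Call:
servo_tool:
  motion: [-0.1,-0.5,0.4,0,-0.2,-0.9,0.8,0,-0.2,-0.9,0.8,0,-0.2,-0.9,0.8,0]

```text
time: 20.7
eef_pos: [0.4351, -0.0044, 0.2659]
tool_rot: [1.0, 0.01, 0.001, 0.001]
wrist_force: [-0.7, -0.3, -0.2]
opening: 0.598
grasp_force: 0.0
```

Run:
```python
from h import *
np.set_printoptions(precision=4,suppress=True)
o=manip.get_obs(); P={"top":manip.snapshot("top"),"side":manip.snapshot("side"),"wrist":wrist()}
print(o["eef_pos"])
for n,g,z in(("barb",(.46,.104),.012),("valve",(.425,-.0856),0),("cassette",(.5346,-.0838),0)):
  for k,p in P.items():
    m=masks(p,n,g)
    if m: print(n,k,np.array(fit(m,n,g,n!="barb",z)))
cv2.imwrite("pics/w4.png",P["wrist"]["image"])
```

```text
[ 0.4351 -0.0044  0.2659]
barb side [ 0.463   0.1085 -0.      0.9163]
barb wrist [ 0.4608  0.1049 -0.      0.9466]
valve side [ 0.4267 -0.0859  0.1704  0.8787]
valve wrist [ 0.4241 -0.0857  0.1996  0.9463]
cassette side [ 0.536  -0.0823 -0.3378  0.9726]
cassette wrist [ 0.5338 -0.0839 -0.3481  0.9634]
```

View pics/w4.png

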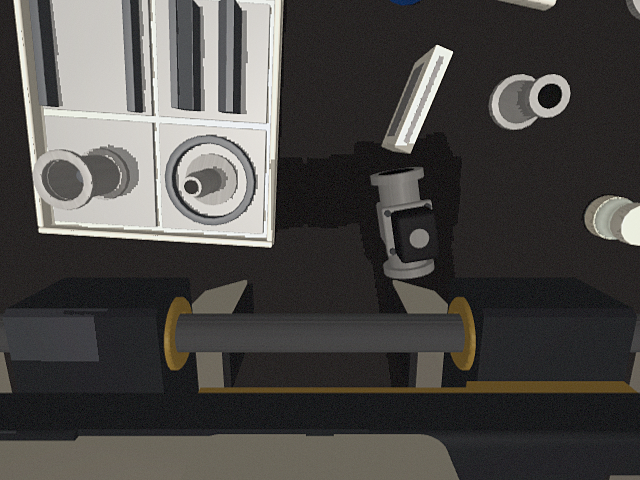

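Barb (205,185) is standing inside the well ring. Next is the valve.

Call:
servo_tool:
  motion: [-0.05,-0.34,0,0.015,-0.09,-0.68,-0.2,0.029,-0.09,-0.68,-0.6,0.029,-0.09,-0.68,-0.6,0.029]
  jaw: 0.65

```text
time: 21.8
eef_pos: [0.4209, -0.0839, 0.1905]
tool_rot: [0.995, 0.103, -0.003, -0.002]
wrist_force: [-0.7, -0.3, 0.3]
opening: 0.648
grasp_force: 0.0
```

Call:
servo_tool:
  motion: [0,0,-0.3,0,0,0,-0.55,0,0,0,-0.55,0,0,0,-0.55,0]

```text
time: 22.3
eef_pos: [0.4252, -0.0841, 0.1287]
tool_rot: [0.995, 0.103, 0.001, 0.0]
wrist_force: [0.1, 0.5, 0.3]
opening: 0.649
grasp_force: 0.0
```

Call:
servo_tool:
  motion: [0,-0.01,-0.3,0,0,-0.01,-0.55,0,0,-0.01,-0.55,0,0,-0.01,-0.55,0]

```text
time: 22.8
eef_pos: [0.4253, -0.0857, 0.0626]
tool_rot: [0.995, 0.103, 0.001, 0.001]
wrist_force: [0.4, -0.7, 0.4]
opening: 0.649
grasp_force: 0.0
```

Call:
servo_tool:
  motion: [0,0,0,0,0,0,0,0,0,0,0,0,0,0,0,0,0,0,0,0,0,0,0,0]
  jaw: 0.2

```text
time: 23.55
eef_pos: [0.4241, -0.0856, 0.0612]
tool_rot: [0.995, 0.103, 0.0, 0.0]
wrist_force: [-0.8, 0.7, 5.5]
opening: 0.37
grasp_force: 30.0
```

Call:
servo_tool:
  motion: [0,0,0.3,0,0,0,0.7,0,0,0,1,0,0,0,1,0]

```text
time: 24.05
eef_pos: [0.4251, -0.0861, 0.1825]
tool_rot: [0.995, 0.103, 0.002, 0.001]
wrist_force: [0.5, -0.6, -5.1]
opening: 0.368
grasp_force: 30.0
```

Call:
servo_tool:
  motion: [0.1,0.2,0.3,0,0.25,0.5,0.55,0,0.415,0.82,0.55,0,0.415,0.82,0.55,0]

```text
time: 24.55
eef_pos: [0.4735, 0.0166, 0.2455]
tool_rot: [0.994, 0.106, -0.0, -0.001]
wrist_force: [-0.6, -0.9, -5.9]
opening: 0.37
grasp_force: 30.0
```

Call:
servo_tool:
  motion: [0.21,0.41,0,-0.013,0.415,0.82,0,-0.026,0.415,0.82,0,-0.039,0.415,0.82,0,-0.039]

```text
time: 25.05
eef_pos: [0.5218, 0.1106, 0.2443]
tool_rot: [1.0, -0.019, -0.002, 0.001]
wrist_force: [-0.0, -1.6, -3.7]
opening: 0.368
grasp_force: 30.0
```

Call:
servo_tool:
  motion: [0.21,0.41,0,0,0.415,0.82,0,0,0.415,0.82,0,0,0.415,0.82,0,0,0.415,0.82,0,0]

```text
time: 25.68
eef_pos: [0.573, 0.2068, 0.246]
tool_rot: [1.0, -0.021, -0.001, 0.001]
wrist_force: [0.3, -0.1, -4.6]
opening: 0.366
grasp_force: 30.0
```

Call:
servo_tool:
  motion: [0,0,-0.4,0,0,0,-0.8,0,0,0,-1,0,0,0,-1,0,0,0,-1,0]

```text
time: 26.3
eef_pos: [0.5742, 0.2092, 0.1283]
tool_rot: [1.0, -0.02, 0.001, -0.0]
wrist_force: [0.0, 0.5, -4.0]
opening: 0.372
grasp_force: 30.0
```

Call:
servo_tool:
  motion: [0,0,-0.2,0,0,0,-0.35,0,0,0,-0.42,0,0,0,-0.45,0,0,0,-0.45,0]

```text
time: 26.92
eef_pos: [0.5736, 0.21, 0.0738]
tool_rot: [1.0, -0.019, 0.001, -0.0]
wrist_force: [-1.7, -0.1, 0.2]
opening: 0.371
grasp_force: 30.0
```

Call:
servo_tool:
  motion: [0,0,0,0,0,0,0,0,0,0,0,0,0,0,0,0]
  jaw: 0.6

```text
time: 27.42
eef_pos: [0.5733, 0.2097, 0.073]
tool_rot: [1.0, -0.019, 0.0, -0.0]
wrist_force: [0.2, -0.4, -0.4]
opening: 0.599
grasp_force: 0.0
```

Call:
servo_tool:
  motion: [0,0,0.3,0,0,0,0.8,0,0,0,1,0]

```text
time: 27.8
eef_pos: [0.5746, 0.211, 0.1966]
tool_rot: [1.0, -0.019, 0.002, -0.001]
wrist_force: [-0.6, -0.7, 0.1]
opening: 0.6
grasp_force: 0.0
```

Call:
servo_tool:
  motion: [-0.3,-0.4,0.4,0,-0.7,-0.8,0.6,0,-0.7,-0.8,0.6,0,-0.7,-0.8,0.6,0]

```text
time: 28.3
eef_pos: [0.4891, 0.112, 0.2657]
tool_rot: [1.0, -0.021, 0.001, 0.001]
wrist_force: [0.4, 0.2, -0.1]
opening: 0.596
grasp_force: 0.0
```

Run:
```python
from h import *
np.set_printoptions(precision=4,suppress=True)
o=manip.get_obs(); P={"top":manip.snapshot("top"),"side":manip.snapshot("side"),"wrist":wrist()}
print(o["eef_pos"])
for n,g,z in(("valve",(.5744,.2094),.012),("cassette",(.5346,-.0838),0)):
  for k,p in P.items():
    m=masks(p,n,g)
    if m: print(n,k,np.array(fit(m,n,g,True,z)))
cv2.imwrite("pics/w5.png",P["wrist"]["image"])
```

```text
[0.4891 0.112  0.2657]
valve wrist [ 0.5741  0.2086 -0.0362  0.9479]
cassette top [ 0.5348 -0.0837 -0.3475  0.8351]
cassette side [ 0.5358 -0.083  -0.3436  0.9527]
cassette wrist [ 0.5338 -0.084  -0.3331  0.9579]
```

View pics/w5.png

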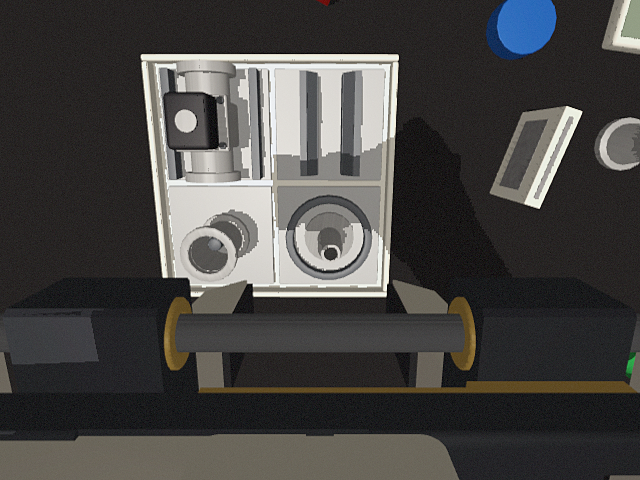

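Valve lies in the trough, knob up (190,120), and is centred. Next is the cassette, and I'll draw one overlay to check the slot centre.

Run:
```python
from ov import *
draw(wrist(),(.5172,.1566),-.04,"pics/ov2.png",(140,50,260,200))
```

```text
(no output)
```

View pics/ov2.png

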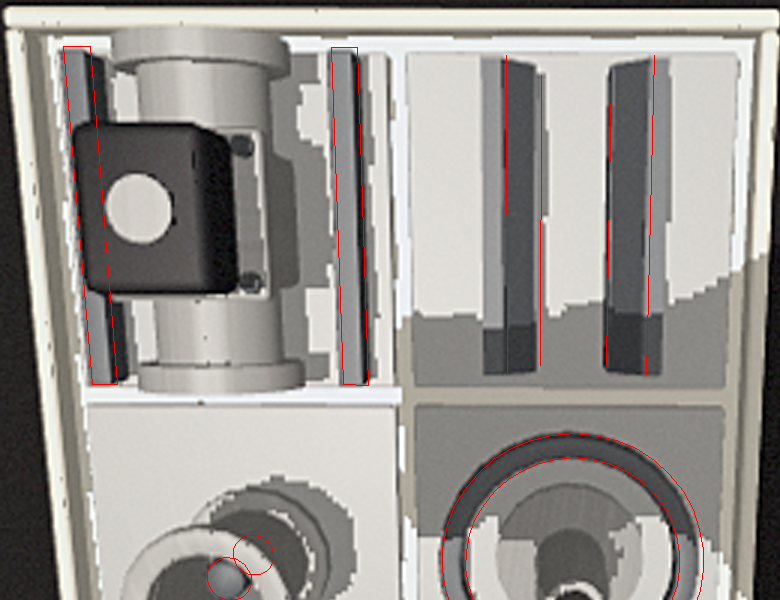

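Call:
servo_tool:
  motion: [0.1,-0.4,0,-0.016,0.19,-0.82,0,-0.032,0.19,-0.82,0,-0.049]
  jaw: 0.45

```text
time: 29.18
eef_pos: [0.5127, 0.01, 0.2642]
tool_rot: [0.984, -0.178, -0.0, 0.001]
wrist_force: [-0.3, -0.2, -0.2]
opening: 0.451
grasp_force: 0.0
```

Call:
servo_tool:
  motion: [0.1,-0.4,0,0,0.19,-0.82,-0.3,0,0.19,-0.82,-0.6,0,0.19,-0.82,-0.6,0,0.19,-0.82,-0.6,0]

```text
time: 29.8
eef_pos: [0.5355, -0.0818, 0.194]
tool_rot: [0.985, -0.171, 0.001, -0.0]
wrist_force: [0.4, 0.3, -0.2]
opening: 0.452
grasp_force: 0.0
```

Call:
servo_tool:
  motion: [0,0,-0.3,0,0,0,-0.6,0,0,0,-0.6,0,0,0,-0.6,0]

```text
time: 30.3
eef_pos: [0.5364, -0.0825, 0.1231]
tool_rot: [0.985, -0.172, 0.002, -0.0]
wrist_force: [0.7, 0.3, 0.7]
opening: 0.447
grasp_force: 0.0
```

The overlay lies on the rails and ring to within about 1 px, so the slot centre is confirmed at (0.570, 0.0995).

Call:
servo_tool:
  motion: [-0.01,-0.01,-0.3,0,-0.01,-0.01,-0.68,0,-0.01,-0.01,-0.68,0,-0.01,-0.01,-0.68,0]

```text
time: 30.8
eef_pos: [0.5355, -0.0842, 0.0416]
tool_rot: [0.985, -0.172, 0.002, -0.0]
wrist_force: [0.2, -0.2, -0.0]
opening: 0.452
grasp_force: 0.0
```

Call:
servo_tool:
  motion: [0,0,0,0,0,0,0,0,0,0,0,0,0,0,0,0,0,0,0,0]
  jaw: 0.05

```text
time: 31.42
eef_pos: [0.534, -0.0845, 0.0399]
tool_rot: [0.985, -0.172, 0.0, 0.0]
wrist_force: [-1.4, -0.0, 7.1]
opening: 0.159
grasp_force: 30.0
```

Call:
servo_tool:
  motion: [0,0,0.3,0,0,0,0.7,0,0,0,1,0,0,0,1,0]

```text
time: 31.92
eef_pos: [0.5356, -0.0845, 0.162]
tool_rot: [0.985, -0.173, 0.003, 0.0]
wrist_force: [0.2, 1.3, -1.3]
opening: 0.16
grasp_force: 30.0
```

Call:
servo_tool:
  motion: [0.05,0.3,0.3,0.016,0.14,0.7,0.6,0.032,0.14,0.77,0.6,0.048,0.14,0.77,0.6,0.048]

```text
time: 32.42
eef_pos: [0.5495, 0.0089, 0.2302]
tool_rot: [1.0, -0.022, -0.001, -0.0]
wrist_force: [-0.6, -0.1, -1.9]
opening: 0.161
grasp_force: 30.0
```

Call:
servo_tool:
  motion: [0.07,0.4,0,0,0.15,0.77,0,0,0.15,0.77,0,0,0.15,0.77,0,0]

```text
time: 32.92
eef_pos: [0.5676, 0.0986, 0.2296]
tool_rot: [1.0, -0.024, -0.001, 0.001]
wrist_force: [0.6, -0.0, -0.7]
opening: 0.159
grasp_force: 30.0
```

Call:
servo_tool:
  motion: [0,0,-0.4,0,0,0,-0.8,0,0,0,-1,0,0,0,-1,0,0,0,-1,0]

```text
time: 33.55
eef_pos: [0.5691, 0.0994, 0.112]
tool_rot: [1.0, -0.024, 0.0, 0.0]
wrist_force: [-0.6, -0.5, -0.9]
opening: 0.163
grasp_force: 30.0
```

Call:
servo_tool:
  motion: [0.01,0,-0.15,0.001,0.01,0,-0.25,0.001,0.01,0,-0.33,0.001,0.01,0,-0.4,0.001,0.01,0,-0.46,0.001,0.01,0,-0.49,0.001,0.01,0,-0.49,0.001]

```text
time: 34.42
eef_pos: [0.5696, 0.1006, 0.0525]
tool_rot: [1.0, -0.019, 0.0, -0.0]
wrist_force: [0.1, -0.4, -1.2]
opening: 0.163
grasp_force: 30.0
```

Call:
servo_tool:
  motion: [0,0,-0.005,0,0,0,-0.005,0,0,0,-0.005,0,0,0,-0.005,0]
  jaw: 0.4

```text
time: 34.92
eef_pos: [0.5696, 0.1004, 0.052]
tool_rot: [1.0, -0.019, 0.0, 0.0]
wrist_force: [-0.2, 0.0, 0.6]
opening: 0.401
grasp_force: 0.0
```

Call:
servo_tool:
  motion: [0,0,0.3,0,0,0,0.8,0,0,0,1,0]

```text
time: 35.3
eef_pos: [0.5712, 0.1013, 0.1753]
tool_rot: [1.0, -0.019, 0.002, -0.0]
wrist_force: [0.8, -0.5, 0.2]
opening: 0.404
grasp_force: 0.0
```

Call:
servo_tool:
  motion: [-0.3,0,0.4,0,-0.8,0,0.8,0,-0.8,0,0.8,0,-0.8,0,0.8,0]

```text
time: 35.8
eef_pos: [0.4739, 0.0999, 0.2685]
tool_rot: [1.0, -0.02, 0.001, 0.001]
wrist_force: [0.2, -0.7, 0.1]
opening: 0.397
grasp_force: 0.0
```

Run:
```python
from h import *
np.set_printoptions(precision=4,suppress=True)
o=manip.get_obs(); P={"top":manip.snapshot("top"),"side":manip.snapshot("side"),"wrist":wrist()}
print(o["eef_pos"])
for n,g,z in(("spool",(.4644,.2138),.012),("barb",(.46,.1038),.012),("valve",(.5744,.2094),.012),("cassette",(.570,.0994),.012)):
  for k,p in P.items():
    m=masks(p,n,g)
    if m: print(n,k,np.array(fit(m,n,g,n in("valve","cassette"),z)))
a=P["side"]["image"][120:420,200:520]; b=P["wrist"]["image"][0:300,100:420]
cv2.imwrite("pics/end.png",np.hstack([a,b]))
```

```text
[0.4739 0.0999 0.2685]
spool side [0.4653 0.2142 0.     0.8847]
spool wrist [0.4632 0.211  0.     0.874 ]
barb side [ 0.4632  0.1087 -0.      0.8714]
barb wrist [0.4606 0.1045 0.     0.9431]
cassette top [0.5734 0.0987 0.0326 0.6253]
cassette wrist [ 0.5689  0.0998 -0.0364  0.9574]
```

View pics/end.png

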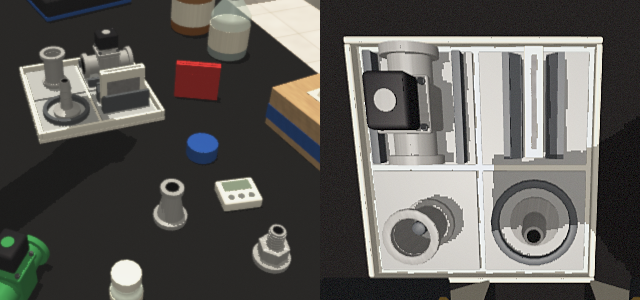

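Both views show all four parts upright and seated in their nests. The cassette stands in the slot (533,100) and the valve is knob up. The reducer, hexadapter and other look-alikes have not moved, and the gripper is clear.

```bash
python3 -c "from plant import manip; print(manip.finish_job())"
```

```text
the job is handed in; nothing more can be done
None
```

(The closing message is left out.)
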